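# Clamp a power module in the inclined work holder

## Task

Gently lay the small aluminium module flat in the nest of the inclined work holder, its long side running up the slope and its lower end up against the bottom ledge between the two lugs, and let go of it. Then swing the clamp arm fully round over it, and screw the knurled knob down clockwise, regripping as often as needed, until it stops fully home and the foot presses on the module. Leave the other things on the bench where they are.

Things in the scene. Friction and masses are not known exactly. Their poses are not given: they have to be found in the camera images.
- module_mid (a point): Loose die-cast aluminium box, 70 x 42 x 26 mm (its own x, y, z), 0.13 to 0.25 kg, plain bare metal, starts lying flat on the table. This point is its centre. Either end may point up the slope.
- nest (a point): Point on the 30-degree sloping dark steel bed where the centre of the module's underside belongs. z at right angles out of the bed, x up the slope, y across. A 10 mm high ledge crosses the low end, its face at x = -35 mm, with two 10 mm high lugs (x -35 to -21 mm, inner faces at y = +-27 mm). Bed: y +-60, x -50 to +110 mm.
- post (a point): Foot of the clamp arm's round steel post, on the bed's surface, 90 mm up-slope of the nest point; same axes as the nest. The arm turns about this point's z. Post 22 mm diameter; the arm bar lies 38 to 50 mm above the bed, the pivot cap on it reaches 55 mm. The holder is fixed to the table.
- swing (a joint): Angle (rad) of the clamp arm about its post. 0 = against its stop, arm straight down the slope, knob and foot over the nest point; grows anticlockwise seen from above, to 2.0, with the arm pointing to the nest's -y side. Starts at 1.45 to 1.85. Stiff, stays where left (0.15 N m, 2 N at the knob). Knob axis 90 mm from post axis; bar 18 mm wide. Move it by its bar or by the knob.
- knob (a point): Centre of the round knurled steel knob of the clamp screw, 34 mm diameter, 24 mm high, on the free end of the arm; its z is the screw's axis, always at right angles to the bed (30 degrees off vertical) and pointing up; its x and y turn with the knob. Centre 74 mm above the bed when home, higher when backed out; the arm's top is 24 mm below the centre at home.
- screw (a joint): Turn of the knob (rad), grows clockwise seen from above (screwing down); starts between 0.5 and 3, end stop (fully home) at 9.5, back stop at -1. Turns with 0.04 N m of friction plus a trace from the foot's spring; the knob and foot go down 5 mm per full turn (0.796 mm per rad). Stays where left.
- foot: Black sprung pressure foot under the arm on the screw's axis, 22 mm diameter, 5 mm thick; origin at the centre of its underside. About 3 to 5 mm above a module in the nest at the start; touches it at about 7 rad of screw, then its spring (4 N/mm) gives, to about 9 N when home.
- tape: Bystander: black roll of tape, 64 mm diameter, 18 mm high, lying flat. Origin under its centre.
- spool: Bystander: reel of solder, 52 mm diameter, 38 mm high, standing. Origin under its centre.
- flux: Bystander: small amber jar, 42 mm diameter, 45 mm high. Origin under its centre.
- driver: Bystander: screwdriver, 160 mm long, lying along its x.
- adapter: Bystander: black plastic power adapter, 85 x 50 x 32 mm, not the module. Origin under its centre.
- meter: Bystander: multimeter lying flat, 158 x 83 x 41 mm. Origin under its centre.
- tray: Bystander: grey parts tray with four compartments, 110 x 90 x 25 mm. Origin under its centre.
There are look-alikes about, which are no part of the job. Leave any blue or green look-alike of the part that bears module_mid alone.

How it is judged:
By the outcome, as a careful person would: the job done as asked, in the order asked, and still so for the second after the job is handed in, with the robot touching nothing.
It also fails if it takes over 72 s, if anything falls off the work surface, if the arm or the gripper's body presses on something with over 40 N, if the wrist force passes 120 N, or if a joint passes its speed limit or range.

## Robot

A 6-joint arm with a two-finger parallel gripper is mounted at the origin on the work surface. World frame = base frame: x ahead of the robot, y to its left, z up, the work surface at z = 0. Lengths are in m, angles in rad, forces in N, time in s.
With the tool pointing down it reaches from about 0.275 to 0.875 m from the base axis. Payload 12.5 kg.
Tool frame: the origin (TCP) lies at the very end of the fingers, on their centre line; the grasp point (between the pads) lies 19 mm behind it; x points along the fingers, y is the direction in which the jaws open and shut, and the axes are right-handed (so a half turn about x gives the same grasp; the last joint's range is limited). The gripper opens to 85 mm and grips with 20 to 120 N. Pads are 22 mm wide; open, the fingers measure 114 mm over their backs; the gripper's body (76 mm by 85 mm) begins 54 mm behind the grasp point. The pads swing forward as they close: fully open they stand 13 mm farther back than shut.
Start: joints at [-1.256, 0.351, 1.652, -0, 1.139, -0.085], TCP at [0.214, -0.507, 0.231] pointing down, gripper open.
Joint ranges: [-2.75, 2.75], [-0.79, 2.1], [0.01, 2.65], [-1.57, 4.71], [0.07, 3.14], [-2.87, 2.87]. Speed limits (rad/s): [2.22, 2.22, 2.79, 3.14, 3.14, 3.14].

## Interface

Orientations are given as a 3x3 rotation matrix whose columns are the frame's x, y, z axes.
In Python, from bench import manip gives the robot as it stands. Calls block until the motion is done:
- manip.move_ptp(position, orientation): joint-space move of the TCP to a pose.
- manip.move_l(position, attitude=None, max_speed=0.15): straight line of the TCP; attitude=None keeps the orientation; max_speed is the mean speed in m/s.
- manip.move_j(angles): joint-space move.
- manip.set_gripper(opening, effort=None): opening from 0.0 (shut) to 1.0 (fully open); effort is the grip in N (None keeps the last); returns when the fingers have stopped.
- manip.dwell(seconds).
- manip.inverse_kinematics(position, orientation): joint angles nearest the present ones, or None.
- manip.grab_frame(name): name is "scene" or "top" or "wrist"; returns (picture, depth): 400x640x3 uint8, red, green, blue; 400x640 float32, m along the optical axis (not along the pixel's ray), 0 where there is no reading.
- manip.get_calibration(name): a dict with "camera_matrix" (3x3 intrinsics, pixels), "k1" (the pictures are not rectified: a ray, as slopes to the right and down, at radius r is drawn at 1 + k1 r^2 times it, then the intrinsics apply), "R" (3x3) and "t" (3): a world point X has camera coordinates R X + t. Camera axes: x right, y down, z forward; pixel columns grow to the right and rows downward; lengths in m; the calibration is good to about 2 mm. A picture is of the moment at which its call begins: read the wrist's pose just before it. get_calibration takes no time and is no camera call; for the wrist camera it gives the pose at the moment of the call.
A pose or a line that the arm cannot do raises manip.Unreachable and nothing moves.
- manip.sign_off(): hands the job in, once; it reports no verdict.
Trained networks look in the newest picture that a camera, given by its name, has taken for a name from the list of things; names that differ only in an ending like _2 or _b are one class to them, and where a whole thing is asked for, a point or a joint stands for the part that bears it (a point fixed in the world has none). Each returns a list of dicts, best first, with "confidence" (0 to 1); they miss things now and then, are a little off and sometimes report something else, mostly with a low value. They report only what shows in the picture. A call takes as long as a camera call. They do not tell look-alikes from the thing itself.
- manip.look_for(camera, name): "at" ([x, y, z] in m, in world coordinates, good to about 4 mm: the middle of the surface that is visible of it).
Readings, each from a call of its own:
- manip.current_time(): time.
- manip.current_qpos(): joint angles.
- manip.current_joint_vel(): joint speeds.
- manip.current_joint_torque(): joint torques, N m.
- manip.current_ee_pos(): TCP position.
- manip.current_tcp_rot(): TCP orientation.
- manip.current_force(): force on the tool from outside, world axes, zero at the start.
- manip.current_ft_torque(): the same for the moment, N m.
- manip.current_grip_width(): opening from 0.0 (shut) to 1.0 (fully open).
Only numpy, scipy, OpenCV 4.12 (cv2) and the standard library are available. Lean on these libraries where they do the work, as an engineer would, in place of code of your own. Each camera call takes 0.05 s, during which the arm holds its last target. There are 200 camera calls.

## Working session

There is one attempt and no reset: what is moved stays moved. The work goes in short steps, each a Python script; the robot and the scene stay as the last script left them, time stands still between calls to the robot, and variables do not carry over. Pictures are saved under pics/ and viewed, about 8 in all and at most 12, crops included, and the job is handed in when it is done.

```bash
ls; mkdir -p pics
cat > h.py <<'E'
import numpy as np, cv2
from bench import manip
def snap(cam,fn=None):
    cal=manip.get_calibration(cam); im,d=manip.grab_frame(cam)
    if fn: cv2.imwrite('pics/'+fn,im[:,:,::-1])
    return im,d,cal
def proj(cal,X):
    c=np.asarray(X)@np.array(cal['R']).T+np.array(cal['t']); s=c[...,:2]/c[...,2:]
    s=s*(1+cal['k1']*(s**2).sum(-1,keepdims=True)); K=np.array(cal['camera_matrix'])
    return s*[K[0,0],K[1,1]]+K[:2,2]
def cloud(d,cal):
    K=np.array(cal['camera_matrix']); h,w=d.shape
    u,v=np.meshgrid(np.arange(w),np.arange(h)); s0=np.stack([(u-K[0,2])/K[0,0],(v-K[1,2])/K[1,1]],-1); s=s0.copy()
    for _ in range(8): s=s0/(1+cal['k1']*(s**2).sum(-1,keepdims=True))
    c=np.concatenate([s*d[...,None],d[...,None]],-1)
    return (c-np.array(cal['t']))@np.array(cal['R'])
E
python3 - <<'E'
from h import *
for c in ('scene','top'):
    im,d,cal=snap(c,c+'0.png'); np.savez(c+'0.npz',im=im,d=d,**{k:np.array(v) for k,v in cal.items()})
    for n in ('module_mid','nest','post','knob','foot','swing','adapter','tray','meter'):
        r=manip.look_for(c,n)
        print(c,n,[(np.round(x['at'],3).tolist(),round(x['confidence'],2),proj(cal,x['at']).round().tolist()) for x in r[:4]])
print(manip.current_time())
E
```

```text
pics
scene module_mid [([0.53, 0.171, 0.022], 0.87, [377.0, 245.0]), ([0.432, 0.306, 0.028], 0.85, [444.0, 245.0]), ([0.545, 0.286, 0.022], 0.69, [414.0, 268.0]), ([0.604, -0.178, 0.165], 0.63, [253.0, 164.0])]
scene nest [([0.608, -0.099, 0.095], 0.74, [276.0, 197.0])]
scene post [([0.61, -0.103, 0.094], 0.87, [275.0, 197.0]), ([0.602, -0.181, 0.166], 0.57, [253.0, 163.0])]
scene knob [([0.605, -0.183, 0.17], 0.48, [252.0, 162.0])]
scene foot []
scene swing [([0.613, -0.17, 0.137], 0.82, [254.0, 176.0])]
scene adapter [([0.713, -0.382, 0.033], 0.69, [181.0, 196.0])]
scene tray [([0.585, 0.455, 0.006], 0.62, [473.0, 318.0]), ([0.713, -0.382, 0.033], 0.21, [181.0, 196.0])]
scene meter [([0.421, 0.441, 0.034], 0.92, [499.0, 264.0])]
top module_mid [([0.538, 0.278, 0.024], 0.81, [231.0, 201.0]), ([0.521, 0.165, 0.024], 0.79, [272.0, 206.0]), ([0.42, 0.296, 0.027], 0.77, [225.0, 244.0])]
top nest [([0.586, -0.106, 0.062], 0.67, [371.0, 179.0])]
top post [([0.582, -0.104, 0.064], 0.69, [370.0, 180.0])]
top knob [([0.597, -0.193, 0.171], 0.69, [410.0, 168.0])]
top foot [([0.588, -0.185, 0.174], 0.51, [407.0, 172.0])]
top swing [([0.601, -0.164, 0.135], 0.7, [396.0, 169.0])]
top adapter [([0.693, -0.396, 0.03], 0.8, [471.0, 140.0])]
top tray [([0.581, 0.46, 0.004], 0.72, [169.0, 188.0]), ([0.589, -0.105, 0.066], 0.19, [370.0, 177.0])]
top meter [([0.397, 0.429, 0.033], 0.61, [177.0, 253.0]), ([0.606, -0.164, 0.136], 0.56, [396.0, 167.0])]
1.0
```

Run:
```python
import cv2,numpy as np
a=cv2.imread('pics/scene0.png')[120:350,140:540]; b=cv2.imread('pics/top0.png')[110:300,130:530]
cv2.imwrite('pics/both.png',np.vstack([cv2.resize(a,(700,300*230*400//(300*400)*700//400*1) if 0 else (560,322)),cv2.resize(b,(560,266))]))
```

```text
(no output)
```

View pics/both.png

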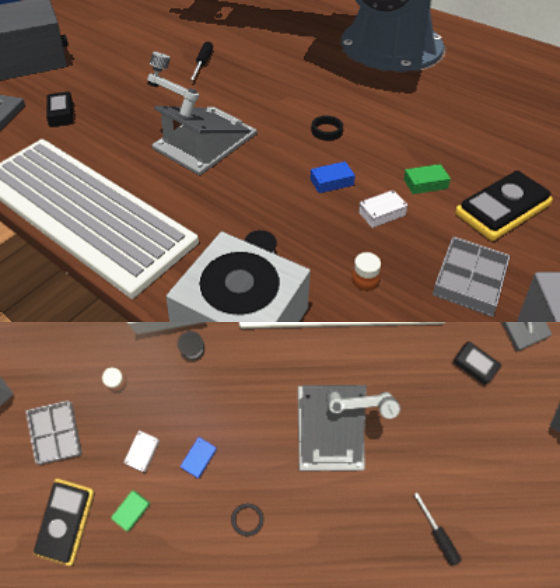

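```bash
cat >> h.py <<'E'
def load(c):
    z=np.load(c+'0.npz'); return z['im'],z['d'],{k:z[k] for k in('camera_matrix','k1','R','t')}
def rect(P,axis=None):
    (c,s,a)=cv2.minAreaRect(P[:,:2].astype(np.float32)*1000); s=np.array(s); a=np.radians(a)
    if s[0]<s[1]: s=s[::-1]; a+=np.pi/2
    return np.array(c)/1000,s,(a+np.pi/2)%np.pi-np.pi/2
def plane(P,it=300,tol=.002):
    rng=np.random.default_rng(0); best=None
    for _ in range(it):
        q=P[rng.choice(len(P),3,False)]; n=np.cross(q[1]-q[0],q[2]-q[0]); l=np.linalg.norm(n)
        if l<1e-6: continue
        n/=l; n*=np.sign(n[2]) or 1
        if abs(np.degrees(np.arccos(n[2]))-30)>4: continue
        m=abs((P-q[0])@n)<tol
        if best is None or m.sum()>best.sum(): best=m
    Q=P[best]; c=Q.mean(0); n=np.linalg.svd(Q-c)[2][2]; n*=np.sign(n[2]); return c,n,best
E
python3 - <<'E'
from h import *
for c in('scene','top'):
    im,d,cal=load(c); P=cloud(d,cal)
    near=lambda p,r:(np.hypot(P[...,0]-p[0],P[...,1]-p[1])<r)&(d>0)
    m=near((.54,.28),.06)&(P[...,2]>.018)&(P[...,2]<.04); print(c,'mod',rect(P[m]),np.median(P[m][:,2]),im[m].mean(0),m.sum())
    m=near((.60,-.1),.14)&(P[...,2]>.015)&(P[...,2]<.14); Q=P[m]; c0,n,b=plane(Q)
    print(c0,n,np.degrees(np.arccos(n[2])),'yaw up',np.degrees(np.arctan2(-n[1],-n[0])),b.sum())
    x=np.array([0,0,1])-n[2]*n; x/=np.linalg.norm(x); y=np.cross(n,x)
    B=Q[b]-c0; print('x',np.percentile(B@x,[0,1,99,100]),'y',np.percentile(B@y,[0,1,99,100]))
    h=(Q-c0)@n; L=(h>.006)&(h<.014)&((Q-c0)@x<0); print('ledge',L.sum(), np.percentile((Q-c0)[L]@x,[2,25,50,75,98]) if L.any() else 0,np.percentile((Q-c0)[L]@y,[2,50,98]) if L.any() else 0)
    print('R',manip.get_calibration('wrist')['R'],manip.get_calibration('wrist')['t']) if c=='top' else 0
print(manip.current_tcp_rot(),manip.current_ee_pos(),manip.get_calibration('wrist')['camera_matrix'])
E
```

```text
scene mod (array([0.54016412, 0.28307614]), array([72.07783508, 46.24283981]), np.float64(-0.4276120583252272)) 0.024955329354784034 [227.77565632 224.19570406 225.52267303] 419
[ 0.58396807 -0.08766513  0.06122927] [-0.49700119  0.00841564  0.86770905] 29.806502299171257 yaw up -0.9700873245262388 518
x [-0.0944822  -0.08626619  0.07375948  0.07487748] y [-0.06954696 -0.06676417  0.0515664   0.05372478]
ledge 60 [-0.08003628 -0.07562681 -0.07324572 -0.0652474  -0.05855895] [-0.04666692 -0.00624159  0.03125752]
top mod (array([0.53653479, 0.28090652]), array([70.76457977, 44.76610565]), np.float64(-0.44580038330603244)) 0.02535696546221087 [249.90769231 248.46666667 247.80769231] 390
[ 0.57774866 -0.09389258  0.05846879] [-0.49528381 -0.01105119  0.86866093] 29.69659783725447 yaw up 1.2782201238609432 1203
x [-0.08915684 -0.08353243  0.07634445  0.07877604] y [-0.0662503  -0.06343502  0.05505326  0.05908356]
ledge 128 [-0.07860068 -0.07414182 -0.07028468 -0.06475763 -0.03569262] [-0.05596349 -0.00636212  0.03467444]
R [[ 3.90105693e-01 -9.20770030e-01  3.15778818e-04]
 [-8.85943666e-01 -3.75257219e-01  2.72554289e-01]
 [-2.50841323e-01 -1.06604742e-01 -9.62140353e-01]] [-0.54977403 -0.03584375  0.3778263 ]
[[-1.85358895e-05  3.89254088e-01 -9.21130422e-01]
 [ 2.27277271e-05 -9.21130422e-01 -3.89254089e-01]
 [-1.00000000e+00 -2.81503716e-05  8.22711101e-06]] [ 0.21409778 -0.50658837  0.23128361] [[301.49195507   0.         316.38436504]
 [  0.         301.49195507 194.83355631]
 [  0.           0.           1.        ]]
```

```bash
cat >> h.py <<'E'
def Rdown(yaw):  # tool down, tool z along yaw, y to the left of it
    c,s=np.cos(yaw),np.sin(yaw); return np.array([[0,-s,c],[0,c,s],[-1,0,0.]])
def frame(n,yawup=None):
    n=n/np.linalg.norm(n); x=np.array([0,0,1])-n[2]*n; x/=np.linalg.norm(x); return np.column_stack([x,np.cross(n,x),n])
def Rtool(F): return np.column_stack([-F[:,2],F[:,1],F[:,0]])
E
python3 - <<'E'
from h import *
F=frame(np.array([-.5,0,.866])); N=np.array([.550,-.097,.0425])
manip.move_ptp(N+F@[.03,0,.20],Rtool(F)); im,d,cal=snap('wrist','w_hold.png'); np.savez('wh0.npz',im=im,d=d,**{k:np.array(v) for k,v in cal.items()})
for n in('post','knob','nest'): print(n,[(np.round(x['at'],4).tolist(),round(x['confidence'],2),proj(cal,x['at']).round().tolist()) for x in manip.look_for('wrist',n)[:3]])
manip.move_ptp([.538,.281,.17],Rdown(-.437)); im,d,cal=snap('wrist','w_mod.png'); np.savez('wm0.npz',im=im,d=d,**{k:np.array(v) for k,v in cal.items()})
P=cloud(d,cal); m=(np.hypot(P[...,0]-.538,P[...,1]-.281)<.06)&(P[...,2]>.02)&(P[...,2]<.035)&(d>0)
print(rect(P[m]),np.median(P[m][:,2]),im[m].mean(0), 'table',np.median(P[(P[...,2]<.01)&(d>0)][:,2]))
print(manip.current_time(),manip.current_qpos())
a=cv2.imread('pics/w_hold.png');b=cv2.imread('pics/w_mod.png')
cv2.imwrite('pics/w2.png',np.vstack([cv2.resize(a,(480,300)),cv2.resize(b,(480,300))]))
E
```

```text
post [([0.5794, -0.1041, 0.0524], 0.71, [310.0, 171.0]), ([0.7343, 0.1727, 0.0369], 0.59, [486.0, 238.0])]
knob [([0.5856, -0.1757, 0.1612], 0.58, [233.0, 253.0])]
nest [([0.5791, -0.1095, 0.0584], 0.58, [306.0, 174.0])]
(array([0.53682983, 0.28042651]), array([70.03536987, 42.05522537]), np.float64(-0.4414093633007097)) 0.025493874269731785 [205.6031586  205.4952957  206.32560484] table -0.00034466356152424094
4.6083 [ 4.02995631e-01  5.17667028e-01  1.55697754e+00  9.93890746e-05
  1.06650845e+00 -7.30043610e-01]
```

View pics/w2.png

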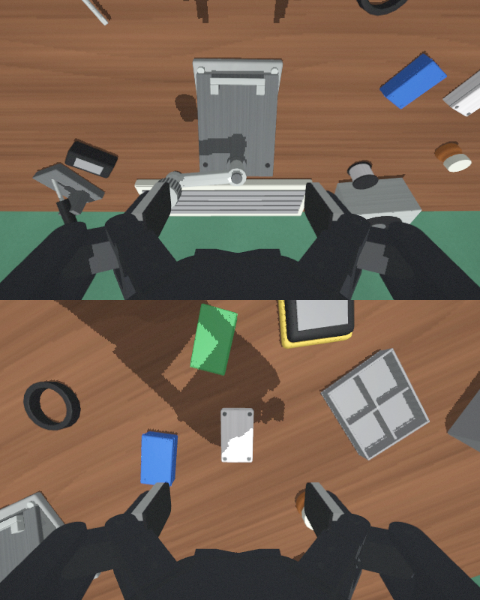

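Run:
```python
from h import *
z=np.load('wh0.npz'); d=z['d']; cal={k:z[k] for k in('camera_matrix','k1','R','t')}; P=cloud(d,cal)
Q=P[(np.hypot(P[...,0]-.59,P[...,1]+.1)<.16)&(P[...,2]>.01)&(P[...,2]<.25)&(d>0)]
c0,n,b=plane(Q,tol=.0015); F=frame(n)
print(c0,n,np.degrees(np.arccos(n[2])),'yaw',np.degrees(np.arctan2(F[1,0],F[0,0])),b.sum())
q=(Q-c0)@F; B=q[b]
print('bed x',np.percentile(B[:,0],[0,1,99,100]),'y',np.percentile(B[:,1],[0,1,99,100]))
# yaw from side edges: y extremes in x slices
xs=np.arange(-.05,.06,.01); lo=[];hi=[]
for x in xs:
    s=B[abs(B[:,0]-x)<.006]; lo.append(s[:,1].min()); hi.append(s[:,1].max())
print('edges',np.polyfit(xs,lo,1),np.polyfit(xs,hi,1))
L=q[(q[:,2]>.007)&(q[:,2]<.0125)&(q[:,0]<-.02)]; print('ledge n',len(L))
for y in np.arange(-.055,.056,.005):
    s=L[abs(L[:,1]-y)<.0026]
    if len(s): print(round(y,3),s[:,0].min().round(4),s[:,0].max().round(4),len(s))
c=q[(q[:,2]>.052)&(q[:,2]<.058)&(q[:,0]>.0)&(abs(q[:,1])<.04)]; print('cap',len(c),c.min(0),c.max(0))
k=q[(q[:,2]>.07)&(q[:,2]<.11)]; print('knob',len(k),k.min(0),k.max(0)); t=k[k[:,2]>k[:,2].max()-.003]; print(rect(t),len(t),cv2.minEnclosingCircle(t[:,:2].astype(np.float32)*1000), np.median(t[:,2]))
```

```text
[ 0.56566727 -0.09713042  0.0519131 ] [-0.49856769  0.00752473  0.86681811] 29.909037349650365 yaw -0.8646823878018912 12288
bed x [-0.08601466 -0.08397188  0.08447374  0.08980532] y [-0.06453148 -0.05952171  0.05823991  0.06343935]
edges [-0.0018131  -0.06020983] [0.00284825 0.05917672]
ledge n 956
-0.04 -0.0636 -0.0409 46
-0.035 -0.0637 -0.0408 115
-0.03 -0.0637 -0.041 112
-0.025 -0.0638 -0.0556 42
-0.02 -0.0638 -0.0556 44
-0.015 -0.0629 -0.0557 39
-0.01 -0.0629 -0.0558 40
-0.005 -0.063 -0.0548 41
-0.0 -0.0631 -0.0548 45
0.005 -0.0632 -0.0549 45
0.01 -0.0632 -0.055 40
0.015 -0.0633 -0.055 45
0.02 -0.0633 -0.0551 45
0.025 -0.0634 -0.0417 55
0.03 -0.0635 -0.0417 109
0.035 -0.0635 -0.0418 109
0.04 -0.0636 -0.0419 20
cap 177 [ 0.06230425 -0.0319924   0.05219747] [0.0776966  0.00843622 0.05695101]
knob 541 [ 0.06134528 -0.1011316   0.07003282] [ 0.09605424 -0.07223665  0.09481796]
(array([ 0.07859708, -0.07765135]), array([28.57288361,  8.55191803]), np.float64(-0.0013590111042676156)) 173 ((78.59130859375, -81.89617919921875), 14.286574363708496) 0.09267096543884543
```

```bash
cat >> h.py <<'E'
F=frame(np.array([-0.49856769,0.00752473,0.86681811])); NEST=np.array([0.56566727,-0.09713042,0.0519131])+F@[-.0203,-.0005,0]
RN=Rtool(F)
def nst(x,y,z): return NEST+F@[x,y,z]
def fn(): return F.T@np.array(manip.current_force())
E
python3 - <<'E'
from h import *
R=Rdown(-.4414); c=[.5368,.2804]
manip.move_ptp([*c,.06],R); manip.move_l([*c,.0045],max_speed=.06)
print('tcp',manip.current_ee_pos(),manip.current_force())
manip.set_gripper(0.3,30); print('w',manip.current_grip_width()*85,manip.current_force())
manip.move_l([*c,.12],max_speed=.12); print('w',manip.current_grip_width()*85,manip.current_force(),manip.current_time())
manip.move_ptp(nst(.006,0,.07),RN); manip.move_l(nst(.006,0,.0125),max_speed=.06)
print(F.T@(np.array(manip.current_ee_pos())-NEST),fn(),manip.current_grip_width()*85,manip.current_time())
snap('wrist','w_hov.png'); snap('scene','s_hov.png')
b=cv2.imread('pics/w_hov.png');a=cv2.imread('pics/s_hov.png')[120:270,180:420]
cv2.imwrite('pics/hov.png',np.vstack([cv2.resize(a,(480,300)),cv2.resize(b,(480,300))]))
E
```

```text
tcp [0.53705312 0.28053009 0.00487235] [-0.20663803 -0.41467551  0.43148285]
w 41.31004325038036 [-0.71917293 -0.00557611  3.0186448 ]
w 41.2766657371718 [-0.33025738  0.31856098 -2.47797705] 7.7917Traceback (most recent call last):
  File "<stdin>", line 7, in <module>
bench.Unreachable: the arm cannot follow that straight line within its joint ranges
```

Run:
```python
from h import *
print(manip.current_qpos().round(3) if hasattr(manip.current_qpos(),'round') else manip.current_qpos(), manip.current_time(), F.T@(np.array(manip.current_ee_pos())-NEST))
RF=RN@np.diag([1,-1,-1])
for h in (.07,.05,.04,.03,.02,.0125,.005):
    for nm,R in(('N',RN),('F',RF)):
        q=manip.inverse_kinematics(nst(.006,0,h),R); print(h,nm,None if q is None else np.round(q,2))
```

```text
[-0.357  0.363  2.156  0.932  0.211 -2.792] 9.5833 [0.00624058 0.00034479 0.06986502]
0.07 N [-0.36  0.36  2.16  0.93  0.21 -2.79]
0.07 F [-0.36  0.36  2.16  0.93  0.21  0.35]
0.05 N None
0.05 F [-0.35  0.41  2.14  1.08  0.19  0.21]
0.04 N None
0.04 F [-0.35  0.44  2.13  1.16  0.18  0.13]
0.03 N None
0.03 F [-0.34  0.47  2.12  1.24  0.17  0.05]
0.02 N None
0.02 F [-0.34  0.49  2.11  1.33  0.16 -0.04]
0.0125 N None
0.0125 F [-0.34  0.51  2.1   1.4   0.16 -0.1 ]
0.005 N None
0.005 F [-0.33  0.53  2.1   1.46  0.16 -0.17]
```

```bash
cat >> h.py <<'E'
RF=RN@np.diag([1.,-1,-1])
E
python3 - <<'E'
from h import *
manip.move_ptp(nst(.006,0,.07),RF); manip.move_l(nst(.006,0,.0125),max_speed=.05)
print(F.T@(np.array(manip.current_ee_pos())-NEST),fn(),manip.current_grip_width()*85,manip.current_time())
snap('wrist','w_hov.png'); snap('scene','s_hov.png')
b=cv2.imread('pics/w_hov.png');a=cv2.imread('pics/s_hov.png')[120:270,180:420]
cv2.imwrite('pics/hov.png',np.vstack([cv2.resize(a,(480,300)),cv2.resize(b,(480,300))]))
E
```

```text
[ 6.03755528e-03 -2.81664513e-05  1.26124257e-02] [-0.10816264 -0.03259904 -1.18145395] 41.38030630888557 13.5333
```

View pics/hov.png

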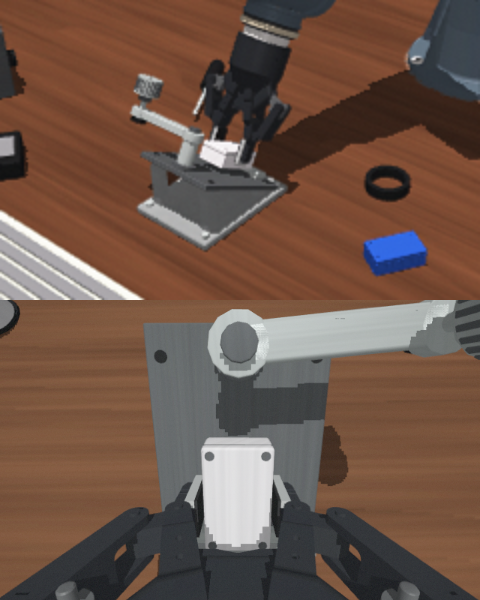

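Run:
```python
from h import *
f0=fn(); manip.move_l(nst(.006,0,.0075),max_speed=.02); print(fn()-f0)
x=.006
while x>-.006:
    x-=.001; manip.move_l(nst(x,0,.0075),max_speed=.02); f=fn()-f0; print(round(x,4),f.round(2))
    if f[0]>2.5: break
h=.0075
while h>.0015:
    h-=.0007; manip.move_l(nst(x,0,h),max_speed=.02); f=fn()-f0; print('h',round(h,4),f.round(2))
    if f[2]>3: break
print(F.T@(np.array(manip.current_ee_pos())-NEST),manip.current_grip_width()*85,manip.current_time())
```

```text
[0.2437564  0.56702882 0.15168468]
0.005 [-0.45  0.12 -0.28]
0.004 [-0.65  0.36  0.44]
0.003 [-0.29  0.63 -0.91]
0.002 [0.74 0.31 0.41]
0.001 [5.61 0.94 0.09]
h 0.0068 [8.3  0.94 2.27]
h 0.0061 [7.83 0.77 2.2 ]
h 0.0054 [7.46 0.54 2.52]
h 0.0047 [8.   0.64 3.52]
[ 0.00216323 -0.00027074  0.00489083] 41.365803899151715 16.2833
```

Run:
```python
from h import *
manip.move_l(nst(.001,0,.0040),max_speed=.02); print(fn(),F.T@(np.array(manip.current_ee_pos())-NEST))
manip.set_gripper(0.66); print(fn(),F.T@(np.array(manip.current_ee_pos())-NEST))
manip.move_l(nst(.002,0,.06),max_speed=.08)
im,d,cal=snap('wrist','w_rel.png'); P=(cloud(d,cal)-NEST)@F
m=(d>0)&(abs(P[...,0])<.045)&(abs(P[...,1])<.03)&(abs(P[...,2]-.026)<.006); print(rect(P[m]),np.median(P[m][:,2]),P[m][:,:2].min(0),P[m][:,:2].max(0))
# post / knob
c=P[(d>0)&(P[...,2]>.0525)&(P[...,2]<.058)&(abs(P[...,0]-.09)<.02)&(abs(P[...,1])<.02)]; print('cap',len(c),c.min(0),c.max(0))
L=P[(d>0)&(abs(P[...,0]-.09)<.02)&(P[...,1]<-.035)&(P[...,1]>-.065)&(abs(P[...,2]-.05)<.003)]
if len(L): pf=np.polyfit(L[:,1],L[:,0],1); print('bar',pf,len(L))
print(manip.current_time())
for th in (1.7,1.4,1.1,.8,.5,.2,0,-.3,-.6,-1,-1.5):
    for s in(1,-1):
        a=th; T=np.array([[np.cos(a),-np.sin(a),0],[np.sin(a),np.cos(a),0],[0,0,1]]); Fk=F@T
        k=nst(.0915,0,.065)-.09*(Fk[:,0] if th>0 else F[:,0])
        R=np.column_stack([-F[:,2],s*Fk[:,1],s*Fk[:,0]]); q=manip.inverse_kinematics(k,R); print(th,s,None if q is None else np.round(q,2))
```

```text
[ 4.85169491  0.78312601 20.09282161] [ 0.00216676 -0.00024676  0.00483561]
[-0.95999837  0.00659824  0.00616191] [3.71119670e-04 5.70879673e-05 3.86094425e-03]
(array([ 1.26491928e-03, -9.00249481e-05]), array([70.08183289, 42.23081589]), np.float64(0.0021710868128930194)) 0.02581086387715845 [-0.03380765 -0.02121209] [0.03634051 0.02101332]
cap 1004 [ 0.08278083 -0.00811825  0.05299251] [0.09847315 0.00737088 0.0575659 ]
bar [-0.10713587  0.09012788] 2712
17.7333
1.7 1 [-0.47  0.43  1.86  0.56  0.42  2.1 ]
1.7 -1 [-0.47  0.43  1.86  0.56  0.42 -1.04]
1.4 1 [-0.49  0.42  1.93  0.64  0.39  2.29]
1.4 -1 [-0.49  0.42  1.93  0.64  0.39 -0.85]
1.1 1 [-0.49  0.41  1.99  0.74  0.35  2.49]
1.1 -1 [-0.49  0.41  1.99  0.74  0.35 -0.66]
0.8 1 [-0.48  0.4   2.06  0.84  0.31  2.69]
0.8 -1 [-0.48  0.4   2.06  0.84  0.31 -0.45]
0.5 1 None
0.5 -1 [-0.45  0.39  2.11  0.93  0.26 -0.23]
0.2 1 None
0.2 -1 [-0.4   0.38  2.15  1.    0.22  0.04]
0 1 None
0 -1 [-0.36  0.38  2.16  1.01  0.2   0.27]
-0.3 1 [-0.36  0.38  2.16  1.01  0.2  -2.57]
-0.3 -1 [-0.36  0.38  2.16  1.01  0.2   0.57]
-0.6 1 [-0.36  0.38  2.16  1.01  0.2  -2.27]
-0.6 -1 [-0.36  0.38  2.16  1.01  0.2   0.87]
-1 1 [-0.36  0.38  2.16  1.01  0.2  -1.87]
-1 -1 [-0.36  0.38  2.16  1.01  0.2   1.27]
-1.5 1 [-0.36  0.38  2.16  1.01  0.2  -1.37]
-1.5 -1 [-0.36  0.38  2.16  1.01  0.2   1.77]
```

View pics/w_rel.png

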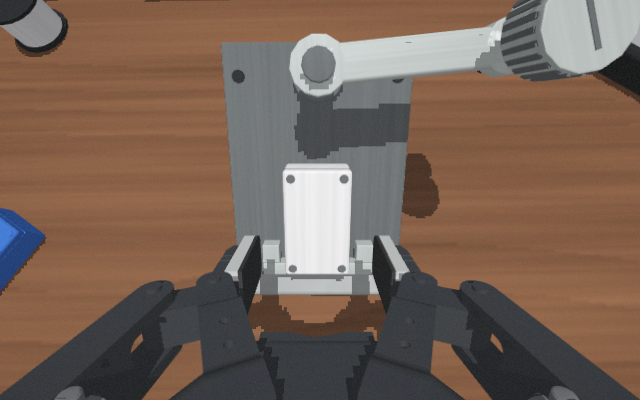

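```bash
cat >> h.py <<'E'
POST=np.array([.0910,-.0003])
def Rz(a): return np.array([[np.cos(a),-np.sin(a),0],[np.sin(a),np.cos(a),0],[0,0,1]])
def Rk(a): Fk=F@Rz(a); return np.column_stack([-F[:,2],-Fk[:,1],-Fk[:,0]])   # jaws across the arm at arm angle a
def kpos(th,z): return nst(POST[0]-.09*np.cos(th),POST[1]-.09*np.sin(th),z)
E
python3 - <<'E'
from h import *
manip.move_l(nst(.058,0,.06),max_speed=.1); manip.set_gripper(0.0,25); manip.move_l(nst(.058,0,.013),max_speed=.08)
f0=fn(); x=.058
while x>.040:
    x-=.001 if x<.0525 else .003; manip.move_l(nst(x,0,.013),max_speed=.03); f=fn()-f0
    if f[0]>3.5: break
print('nudge x',x,f.round(2),F.T@(np.array(manip.current_ee_pos())-NEST))
manip.move_l(nst(.058,0,.013),max_speed=.08); manip.move_l(nst(.058,0,.13),max_speed=.12)
th=1.675; manip.set_gripper(.62); manip.move_ptp(kpos(th,.13),Rk(th))
im,d,cal=snap('wrist','w_knob.png'); P=(cloud(d,cal)-NEST)@F
m=P[(d>0)&(P[...,2]>.089)&(P[...,2]<.097)&(np.hypot(P[...,0]-.1,P[...,1]+.09)<.03)]
print('knob top',len(m),m.min(0),m.max(0),cv2.minEnclosingCircle(m[:,:2].astype(np.float32)*1000) if len(m) else 0,np.median(m[:,2]))
print('expected',F.T@(kpos(th,0)-NEST),fn(),manip.current_time(),manip.current_qpos())
E
```

```text
nudge x 0.04599999999999999 [5.38 1.85 0.7 ] [ 0.04718255 -0.00022345  0.01322018]
knob top 2142 [ 0.08238288 -0.1068784   0.08901686] [ 0.11720311 -0.07213981  0.09494529] ((99.5268783569336, -89.66812896728516), 17.79329490661621) 0.09260720223470073
expected [ 1.00361368e-01 -8.98118137e-02  4.17760577e-17] [-0.24492245  0.34821043  0.74967286] 25.3833 [-0.49949856  0.29628745  1.90402961  0.48484326  0.52178147 -0.95993903]
```

View pics/w_knob.png

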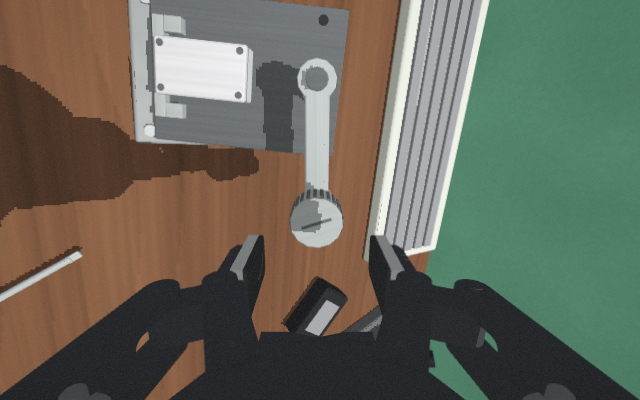

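Run:
```python
from h import *
th=1.675; z=.062; manip.move_l(kpos(th,z),max_speed=.1); print(fn().round(2)); manip.set_gripper(.455,20); print('w',manip.current_grip_width()*85,fn().round(2))
mx=0
while th>0.01:
    th=max(th-.19,0); manip.move_l(kpos(th,z),Rk(th),max_speed=.09); f=fn(); mx=max(mx,np.linalg.norm(f)); print(round(th,2),f.round(1),end=';')
y=0; f0=fn()
while y<.007:
    y+=.001; manip.move_l(nst(POST[0]-.09,POST[1]+y,z),max_speed=.04); f=fn(); print('y',round(y,4),f.round(1))
    if f[1]<-7: break
print(manip.current_time())
im,d,cal=snap('wrist','w_sw.png'); P=(cloud(d,cal)-NEST)@F
L=P[(d>0)&(abs(P[...,1])<.03)&(P[...,0]>.03)&(P[...,0]<.07)&(abs(P[...,2]-.05)<.003)]
print('bar',np.polyfit(L[:,0],L[:,1],1),len(L)); print(F.T@(np.array(manip.current_ee_pos())-NEST),manip.current_time())
```

```text
[0.37 0.44 1.13]
w 38.311813350767856 [ 0.67  0.38 -0.45]
1.49 [ 0.1 -1.   1.1];1.3 [ 0.1 -0.1  1.1];1.11 [-0.   0.2 -0.7];0.92 [ 0.2 -0.9  0.7];0.73 [ 0.6 -0.8  0.1];0.54 [ 0.2 -0.5  0.1];0.35 [ 0.7 -1.2  0.1];0.16 [-0.1 -0.4  0.2];0 [-0.3 -0.5 -0.5];y 0.001 [ 1.  -1.6 -0.2]
y 0.002 [ 0.2 -1.7 -0.5]
y 0.003 [ 1.1 -6.   0.3]
y 0.004 [ -1.3 -10.3  -0.4]
30.55
bar [ 0.00317396 -0.00056924] 2708
[0.00122797 0.00256561 0.06204244] 30.6
```

```bash
cat >> h.py <<'E'
KX,KY=POST[0]-.09,-.0005
def qk(z,j6):
    q=np.array(manip.inverse_kinematics(nst(KX,KY,z),Rk(0))); q[5]=j6; return q
def tq(): return float(F[:,2]@np.array(manip.current_ft_torque()))
E
python3 - <<'E'
from h import *
manip.set_gripper(.62); manip.move_l(nst(KX,KY,.063),max_speed=.1)
manip.move_j(qk(.063,-2.7)); t0=tq(); print('t',manip.current_time(),t0,fn().round(2))
manip.set_gripper(.3,40); print('w',manip.current_grip_width()*85,fn().round(2))
n=4
for i in range(1,n+1):
    a=5.4*i/n; manip.move_j(qk(.063-.000796*a,-2.7+a)); print(round(a,2),'tq',round(tq()-t0,3),fn().round(1),manip.current_time())
im,d,cal=snap('wrist','w_s1.png')
E
```

```text
t 33.6333 0.026290088648315675 [ 0.6  -0.86 -0.39]
w 32.88071366844029 [-1.03 -1.7   4.27]
1.35 tq -0.079 [0.7 0.1 4.8] 35.1583
2.7 tq -0.092 [ 1.1 -0.6  4.3] 36.3833
4.05 tq -0.101 [-0.1 -1.5  5.2] 37.6083
5.4 tq -0.109 [ 0.9 -3.2  6.9] 38.8333
```

View pics/w_s1.png

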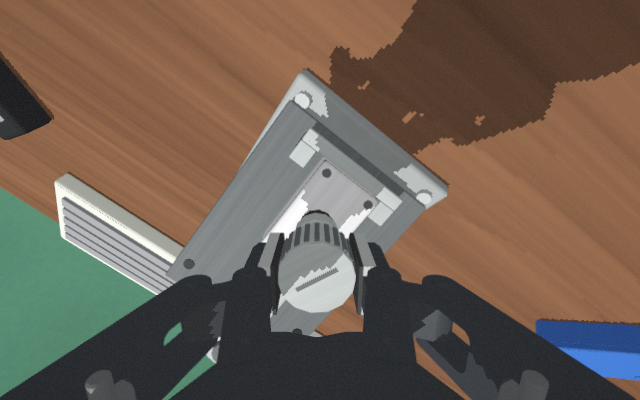

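Run:
```python
from h import *
z=.0587; manip.set_gripper(.55); manip.move_j(qk(z,-2.5)); t0=tq(); manip.set_gripper(.3,40); print('t',manip.current_time(),t0,fn().round(2))
a=0
while a<5.0:
    a+=1.0 if a<1.9 else .2; manip.move_j(qk(z-.000796*a,-2.5+a)); t=tq()-t0; print(round(a,2),'tq',round(t,3),fn().round(1),round(manip.current_time(),2),round(float(manip.current_qpos()[5]),3))
    if t<-.45 or manip.current_time()>55: break
```

```text
t 43.725 -0.03775814605830474 [-1.34 -0.57  3.59]
1.0 tq -0.041 [-1.   1.1  6.5] 44.67 -1.502
2.0 tq -0.053 [0.3 0.2 7.2] 45.61 -0.502
2.2 tq 0.02 [ 0.  -0.9  7.3] 45.92 -0.301
2.4 tq -0.049 [ 1.1 -0.1  7.1] 46.23 -0.101
2.6 tq -0.012 [0.5 0.  8.5] 46.53 0.099
2.8 tq -0.035 [-0.3 -0.4  8.2] 46.84 0.299
3.0 tq 0.22 [-0.8 -0.7  6.1] 47.15 0.498
3.2 tq 0.202 [ 0.1 -1.   5.3] 47.46 0.698
3.4 tq -0.027 [ 0.2 -1.8  5.9] 47.77 0.894
3.6 tq -0.02 [ 1.1 -2.   6.1] 48.08 1.093
3.8 tq 0.272 [ 1.1 -1.6  5.1] 48.38 1.291
4.0 tq 0.419 [-0.3 -1.6  6.1] 48.69 1.49
4.2 tq 0.216 [0.8 3.  4.6] 49.0 1.69
4.4 tq 0.407 [0.9 2.  5.1] 49.31 1.89
4.6 tq 0.119 [ 0.9 -0.1  4.7] 49.62 2.09
4.8 tq 0.21 [1.7 0.5 5.3] 49.92 2.291
5.0 tq 0.318 [ 0.3 -0.4  4.8] 50.23 2.493
```

Run:
```python
from h import *
manip.set_gripper(.55); q=qk(.055,.3); manip.move_l(nst(KX,KY,.11),max_speed=.1); manip.move_j(qk(.13,.3))
im,d,cal=snap('wrist','w_end.png'); P=(cloud(d,cal)-NEST)@F
m=P[(d>0)&(P[...,2]>.081)&(P[...,2]<.095)&(np.hypot(P[...,0],P[...,1])<.03)]
print('knob',len(m),m.min(0),m.max(0),cv2.minEnclosingCircle(m[:,:2].astype(np.float32)*1000)); t=m[np.hypot(m[:,0]-KX,m[:,1]-KY)<.014]; print('top z',np.percentile(t[:,2],[5,50,95]))
L=P[(d>0)&(abs(P[...,1])<.03)&(P[...,0]>.03)&(P[...,0]<.07)&(abs(P[...,2]-.05)<.003)]; print('bar',np.polyfit(L[:,0],L[:,1],1),np.median(L[:,2]),len(L))
M=P[(d>0)&(abs(P[...,2]-.026)<.004)&(abs(P[...,0])<.045)&(abs(P[...,1])<.03)]; print('mod',M.min(0),M.max(0),np.median(M[:,2])); print(manip.current_time())
```

```text
knob 2056 [-0.01651089 -0.01782303  0.08114275] [0.01870234 0.01714036 0.08839965] ((0.9060655832290649, -0.21289317309856415), 17.813100814819336)
top z [0.08501627 0.08600662 0.08701057]
bar [-4.07657739e-04 -7.02387543e-05] 0.049852320059225616 1348
mod [-0.03313439 -0.02103648  0.02225291] [0.03615671 0.02106143 0.02800057] 0.02579562298981758
53.45
```

View pics/w_end.png

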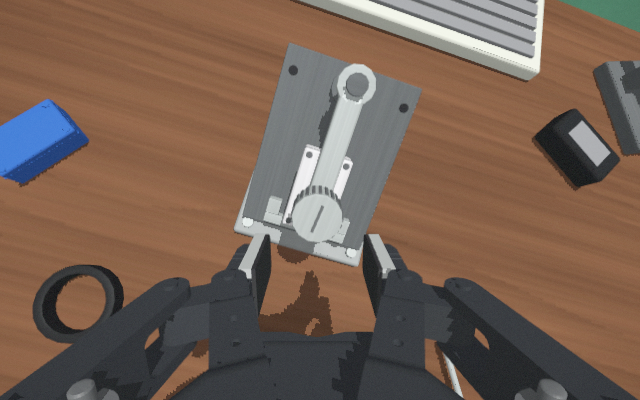

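Run:
```python
from h import *
manip.move_l(nst(KX-.03,KY,.17),max_speed=.1); print(fn().round(2),manip.current_time()); manip.sign_off()
```

```text
[-0.16 -0.09  0.02] 54.1
the job is handed in; nothing more can be done
```

The module is in the nest, the clamp arm is swung over it, and the knob is screwed down to its stop. I handed the job in at 54.1 s of the 72 s allowed, with the gripper open and clear of everything.

**Module:** I picked the bare-metal box (not the blue or green look-alikes), pressed it lightly against the bottom ledge (about 8 N) and let go. A nudge on its upper end met resistance (about 5 N). After release the camera showed it flat, with its top 25.8 mm above the bed, and straight to about 0.1°. Its centre was 1.3 mm up-slope of my estimated nest point. Contact with the ledge came at about the same offset, so I put that down to my estimate rather than a gap.

**Clamp arm:** I swung it to its stop, where the push force rose to about 10 N. The final picture shows the bar straight down the slope to within 0.001 rad.

**Knob:** I turned it in two grips.
- **Height:** its top ended 86.0 mm above the bed, which is the fully home height.
- **Slot marking:** it shows the second grip turned the knob about 3.2 rad of the 5.0 rad commanded. The last part was slip against the stop.
- **Torque:** the stop was not clean in this signal. It only rose to a noisy 0.2–0.4 N m, with two near-zero readings, and never reached my 0.45 N m stop limit. I relied on the height and slot for "home".

The foot is hidden under the arm, so I did not see it pressing on the module; I infer that from the knob being home.

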